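# Load the glassware basket and show the long tube over it

### The job

Load the wash-up basket: set the brown rubber stopper, the small white sample jar and the grey funnel into it one by one in any order, without letting any fall from a height, and leave the long tube in the rack meanwhile. Then draw the long capped tube straight up out of the wooden rack, turn it on its side and hold it roughly level above the middle of the basket, raised well clear of everything (about 20 cm above the bench), for a last check for cracks; finish there, still holding it. Leave the two short tubes in the rack and leave the reagent jar and the beaker standing where they are.

Things in the scene. Friction and masses are not known exactly. Their poses are not given: they have to be found in the camera images.
- basket: White open plastic basket, fixed to the bench, outer size 200 (x) x 220 (y) x 65 (height) mm, walls and floor 5 mm thick. Origin: centre of its underside, on the bench; z up, own x and y along its sides.
- rack: Wooden tube rack, fixed to the bench, 60 (x) x 220 (y) x 78 (height) mm: a lower board and a 12 mm top board between end pieces, with three holes of 24 mm in a row along its own y at y = -75, 0 and +75 mm (x = 0). The holes' floor is 10 mm above the bench. Origin: centre of its underside; z up.
- long_tube: The long tube: glass tube 22 mm in diameter with a white cap 25 mm in diameter and 20 mm tall at the top, 150 mm long overall, about 60 g. Stands upright in any one of the rack's three holes with its foot 10 mm above the bench, so that 82 mm stand above the rack. Origin: centre of its foot; z runs along the tube towards the cap.
- long_tube_mid (a point): Middle of the long tube's length, on its axis, 75 mm from the foot.
- short_tube_a: A short tube of the same kind, 22 mm in diameter, 95 mm long with its cap, standing in another hole of the rack (27 mm above the rack). Stays there. Origin: centre of its foot; z towards the cap.
- short_tube_b: The other short tube, the same as short_tube_a, in the remaining hole. Stays there.
- stopper: Brown rubber stopper, standing loose on the bench, round, 27 mm in diameter at the foot and 33 mm at the top, 32 mm tall, about 35 g. Origin: centre of its underside; z up.
- jar: Small white plastic sample jar with a screw lid, standing loose on the bench, 36 mm in diameter (lid 38 mm, the top 14 mm), 48 mm tall, about 50 g. Origin: centre of its underside; z up.
- funnel: Grey plastic funnel standing mouth down on the bench, stem up: mouth 60 mm in diameter at the foot, narrowing to 13 mm at 34 mm height, then a stem that tapers to 10 mm at its top, 78 mm tall in all, about 30 g. Origin: centre of its mouth, on the bench; z up along the stem.
- reagent: White reagent jar with a black cap, 76 mm in diameter, 120 mm tall, standing beyond the basket. Leave it standing. Origin: centre of its underside.
- beaker: Empty glass beaker, 72 mm in diameter, 90 mm tall, standing beyond the basket. Leave it standing. Origin: centre of its underside.

How it is judged (in metres and radians):
On the way, in this order (a step that is already met when the one before it is completed fails the run):
1. stopper, jar and funnel lie in the basket, let go, while the long tube is still in the rack (x of stopper in the frame of basket between -0.098 and 0.098 m and y of stopper in the frame of basket between -0.108 and 0.108 m and z of each of stopper, jar, funnel in the frame of basket below 0.055 m and linear speed of each of stopper, jar, funnel below 0.05 m/s and x of jar in the frame of basket between -0.098 and 0.098 m and y of jar in the frame of basket between -0.108 and 0.108 m and x of funnel in the frame of basket between -0.098 and 0.098 m and y of funnel in the frame of basket between -0.108 and 0.108 m and contact force between the fingers and stopper below 0.1 N and contact force between the fingers and jar below 0.1 N and contact force between the fingers and funnel below 0.1 N and distance of long_tube from where it was at the start of the episode below 0.03 m), for 0.2 s.
2. the long tube has been drawn up clear of the rack (foot above its top) (height (world z) of long_tube_mid above 0.16 m and contact force between long_tube and rack below 0.1 N and contact force between long_tube and the fingers above 0.5 N), for 0.1 s.
At the end, for the whole second after the job is handed in: Long tube held: axis within 25 deg of level, middle 140 mm or more above the bench, within 70 mm sideways of the basket centre, at rest, touching only the fingers. Stopper, jar, funnel at rest in the basket, untouched by the fingers. Short tubes within 30 mm of their start (x of stopper in the frame of basket between -0.098 and 0.098 m and y of stopper in the frame of basket between -0.108 and 0.108 m and z of each of stopper, jar, funnel in the frame of basket below 0.055 m and linear speed of each of stopper, jar, funnel, long_tube below 0.05 m/s and x of jar in the frame of basket between -0.098 and 0.098 m and y of jar in the frame of basket between -0.108 and 0.108 m and x of funnel in the frame of basket between -0.098 and 0.098 m and y of funnel in the frame of basket between -0.108 and 0.108 m and angle between long_tube's own z axis and vertical between 1.13 and 2.01 rad and height (world z) of long_tube_mid above 0.14 m and horizontal distance between long_tube_mid and basket below 0.07 m and contact force between long_tube and the fingers above 0.5 N and contact force between long_tube and basket below 0.1 N and contact force between long_tube and rack below 0.1 N and contact force between each of long_tube, the fingers and stopper below 0.1 N and contact force between each of long_tube, the fingers and jar below 0.1 N and contact force between each of long_tube, the fingers and funnel below 0.1 N and contact force between long_tube and short_tube_a below 0.1 N and contact force between long_tube and short_tube_b below 0.1 N and contact force between long_tube and reagent below 0.1 N and contact force between long_tube and beaker below 0.1 N and angular speed of long_tube below 0.3 rad/s and distance of each of short_tube_a, short_tube_b from where it was at the start of the episode below 0.03 m); the arm keeps its last pose, push and grip.
It fails at once if a short tube, the reagent jar or the beaker is moved by more than 30 mm or tipped (distance of any of short_tube_a, short_tube_b, reagent, beaker from where it was at the start of the episode above 0.03 m or angle between any of short_tube_a, short_tube_b, reagent, beaker's own z axis and vertical above 0.35 rad).
It fails at once if something falls from a height (over 1.3 m/s, out of the gripper) ((linear speed of stopper above 1.3 m/s and contact force between stopper and the fingers below 0.05 N) or (linear speed of jar above 1.3 m/s and contact force between jar and the fingers below 0.05 N) or (linear speed of funnel above 1.3 m/s and contact force between funnel and the fingers below 0.05 N) or (linear speed of long_tube above 1.3 m/s and contact force between long_tube and the fingers below 0.05 N)).
It also fails if it takes over 72 s, if anything falls off the work surface, if the arm or the gripper's body presses on something with over 40 N, if the wrist force passes 120 N, or if a joint passes its speed limit or range.

### The arm

A 6-joint arm with a two-finger parallel gripper is mounted at the origin on the work surface. World frame = base frame: x ahead of the robot, y to its left, z up, the work surface at z = 0. Lengths are in m, angles in degrees, forces in N, time in s.
With the tool pointing down it reaches from about 0.325 to 0.775 m from the base axis. Payload 5.5 kg.
Tool frame: the origin (TCP) lies between the finger pads; the fingertips stand 17 mm ahead of it and the grasp point (between the pads) lies 2 mm behind it; z points along the fingers, y is the line along which they close (so a half turn about z gives the same grasp; the last joint's range is limited). The gripper opens to 88 mm and grips with 3 to 60 N. Pads are 20 mm wide; open, the fingers measure 115 mm over their backs; the gripper's body (75 mm by 178 mm) begins 61 mm behind the grasp point.
Start: joints at [-68.509, 5.22, 70.514, -0, 104.267, -3.249], TCP at [0.251, -0.545, 0.24] pointing down, gripper open.
Joint ranges: [-164.24, 164.24], [-49.07, 125.15], [9.68, 141.18], [-86.29, 266.29], [3.28, 154.24], [-151.56, 151.56]. Speed limits (degrees/s): [147.25, 147.25, 172.46, 180, 180, 180].

### API

Orientations are given as a 3x3 rotation matrix whose columns are the frame's x, y, z axes.
In Python, from rig import manip gives the robot as it stands. The module is installed in compiled form; this text tells all that it offers.
- The arm moves only by the shell command python3 -m handwheel 'ROWS' [OPENING] [FORCE]. ROWS is JSON, a list of rows, each an object with "slide": the shift along the tool's x, y, z in mm, a list of three; "spin": the turn about the tool's z in degrees. A call has 1 to 12 rows; each row shifts and turns the commanded pose from where the row before left it, along the tool's axes as they then stand; what a row does not reach is not made up. A row lasts 1/10 s, in which the tool goes at most 50 mm and 8.59 degrees, less where a joint would pass 70% of its speed; a pose out of reach is approached as far as the arm can. A call is refused whole if a number of a shift passes 50 or a number of a turn 8.59, either way. A call with a gripper value outside its range is refused whole. OPENING is the closure, from 0 (fully open) to 1 (shut), set as the call begins (- or left out, the last holds). The fingers move at their own pace and stop on an object; FORCE is the grip in N (left out, the last holds). Time passes only in rows, so rows that do not move let the fingers close. It gives the time, the measured TCP pose, the force, the opening and the grip force at its end, in the units of the state.
- manip.sense(): the state, without advancing time (a new reading comes with each control period).
- manip.snapshot(name): name is "scene" or "top"; returns (picture, depth): 480x640x3 uint8, red, green, blue; 480x640 float32, m along the optical axis (not along the pixel's ray), 0 where there is no reading.
- manip.camera_info(name): a dict with "intrinsics" (3x3 intrinsics, pixels), "k1" (the pictures are not rectified: a ray, as slopes to the right and down, at radius r is drawn at 1 + k1 r^2 times it, then the intrinsics apply), "position" and "orientation" of the camera in the world. Camera axes: x right, y down, z forward; pixel columns grow to the right and rows downward; lengths in m; the calibration is good to about 2 mm. A picture is of the moment at which its call begins. camera_info takes no time and is no camera call.
- manip.finish_job(): hands the job in; it is judged then, once.
The state is a dict: "t": time; "joints": joint angles; "dq": joint speeds; "joint_efforts": joint torques, N m; "eef_pos": TCP position; "tcp_rot": TCP orientation; "force": force on the tool from outside, world axes, zero at the start; "torque": the same for the moment, N m; "width": finger opening in m; "gripper_force": force on a finger pad.
Only numpy, scipy, OpenCV 4.12 (cv2) and the standard library are available. Lean on these libraries where they do the work, as an engineer would, in place of code of your own. Each camera call takes 0.05 s, during which the arm holds its last target. There are 200 camera calls.

## Working session

There is one attempt and no reset: what is moved stays moved. The work goes in short steps, Python scripts to look and compute and a shell command to move; the robot and the scene stay as the last step left them, time stands still between calls to the robot, and variables do not carry over. Pictures are saved under pics/ and viewed, at most 10 in all, crops included, and the job is handed in when it is done.

```bash
mkdir -p pics; cat > h.py <<'E'
import numpy as np, cv2
from rig import manip
def cam(n):
    c=manip.camera_info(n); return np.array(c["intrinsics"]),c["k1"],np.array(c["position"]),np.array(c["orientation"])
def ray(n,u,v):
    K,k1,p,R=cam(n); d=np.array([(u-K[0,2])/K[0,0],(v-K[1,2])/K[1,1]]); s=d.copy()
    for _ in range(20): s=d/(1+k1*(s@s))
    return p,R@np.array([s[0],s[1],1.0])
def onplane(n,u,v,z):
    p,d=ray(n,u,v); return p+d*(z-p[2])/d[2]
def atdepth(n,u,v,dep):
    p,d=ray(n,u,v); return p+d*dep
def grab(n,f):
    im,d=manip.snapshot(n); cv2.imwrite(f"pics/{f}.png",im[:,:,::-1]); np.save(f"pics/{f}.npy",d); return im,d
E
python3 - <<'E'
from h import *
for n in("scene","top"):
    grab(n,n+"0"); print(n,[np.round(x,3) for x in cam(n)])
s=manip.sense(); print(s["t"],s["eef_pos"],np.round(s["tcp_rot"],3),s["width"])
E
```

```text
scene [array([[459.234,   0.   , 320.997],
       [  0.   , 459.234, 242.328],
       [  0.   ,   0.   ,   1.   ]]), np.float64(0.024), array([1.271, 0.255, 0.717]), array([[-0.36 ,  0.629, -0.689],
       [ 0.933,  0.248, -0.26 ],
       [ 0.008, -0.737, -0.676]])]
top [array([[620.2  ,   0.   , 321.346],
       [  0.   , 620.2  , 234.945],
       [  0.   ,   0.   ,   1.   ]]), np.float64(-0.197), array([0.546, 0.018, 1.349]), array([[ 0.026, -0.997,  0.071],
       [-1.   , -0.026, -0.011],
       [ 0.013, -0.07 , -0.997]])]
0.1 [ 0.25099856 -0.54472365  0.23863242] [[ 0.908  0.418 -0.001]
 [ 0.418 -0.908  0.002]
 [ 0.    -0.002 -1.   ]] 0.08794588554898505
```

View pics/top0.png

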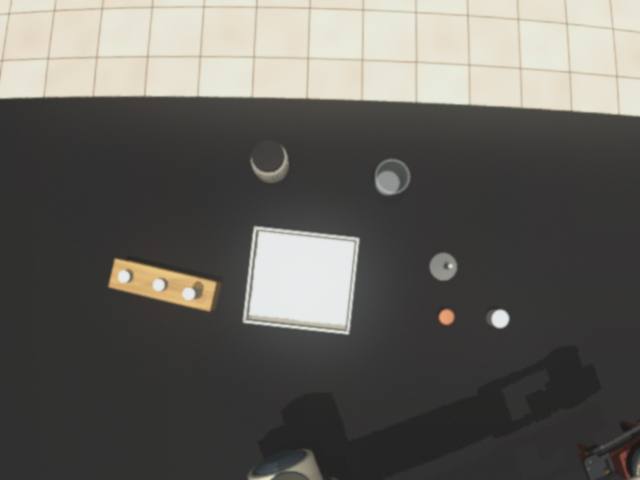

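View pics/scene0.png

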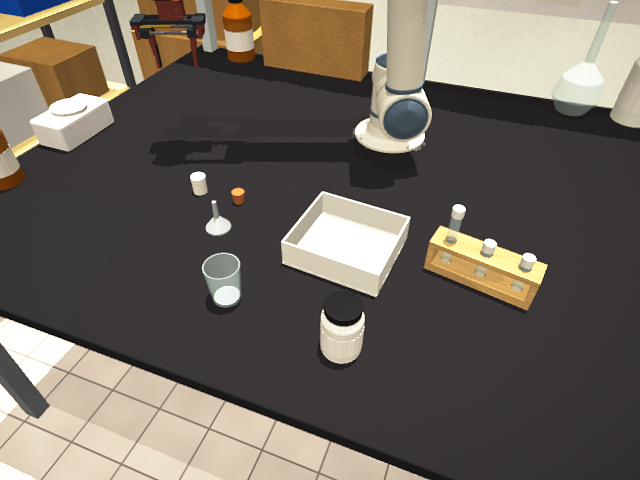

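The top view shows the basket at (300,280), with the rack to its left and caps at (124,276), (159,285) and (189,293). The funnel is at (444,267), the stopper at (447,317) and the jar at (500,318). In the scene view the tall tube at (458,212) is in the hole nearest the basket.

```bash
cat > m.py <<'E'
from h import *
im=cv2.imread("pics/top0.png"); hsv=cv2.cvtColor(im,cv2.COLOR_BGR2HSV); D=np.load("pics/top0.npy")
def blobs(mask,box,amin=30):
    m=np.zeros(mask.shape,np.uint8); x0,y0,x1,y1=box; m[y0:y1,x0:x1]=mask[y0:y1,x0:x1]*255
    cs,_=cv2.findContours(m,cv2.RETR_EXTERNAL,cv2.CHAIN_APPROX_NONE)
    return [c for c in cs if cv2.contourArea(c)>amin]
H,S,V=hsv[:,:,0].astype(int),hsv[:,:,1].astype(int),hsv[:,:,2].astype(int)
def rep(name,c,z):
    (u,v),r=cv2.minEnclosingCircle(c); m=cv2.moments(c); u2,v2=m["m10"]/m["m00"],m["m01"]/m["m00"]
    print(name,"px",round(u2,1),round(v2,1),"r",round(r,1),"xyz",np.round(onplane("top",u2,v2,z),4),"dep z",round(atdepth("top",u2,v2,D[int(v2),int(u2)])[2],3))
for c in blobs((S>120)&(V>80),(420,295,470,340)): rep("stopper",c,.032)
for c in blobs((V>150)&(S<60),(480,300,520,340)): rep("jar",c,.048)
for c in blobs((V>70)&(S<60),(420,245,470,290)): rep("funnel body",c,.008)
for c in blobs((V>175)&(S<60),(420,245,470,290),3): rep("stem",c,.078)
for c in blobs((V>150)&(S<60),(105,250,225,315)): rep("cap",c,.105); rep("   as long",c,.16)
for nm,mask,box,z in (("rack",(S>70)&(V>80),(95,245,235,325),.078),("basket",(V>120)&(S<60),(235,210,375,350),.065)):
    c=max(blobs(mask,box),key=cv2.contourArea)
    p=cv2.boxPoints(cv2.minAreaRect(cv2.convexHull(c))); 
    q=np.array([onplane("top",*a,z)[:2] for a in p]); e=[q[(i+1)%4]-q[i] for i in range(4)]
    print(nm,np.round(p,1).tolist(),"ctr",q.mean(0).round(4),[(round(np.linalg.norm(a),3),round(np.degrees(np.arctan2(a[1],a[0])),1)) for a in e])
E
python3 m.py
```

```text
stopper px 446.0 316.4 r 7.9 xyz [ 0.4719 -0.2677  0.032 ] dep z 0.028
jar px 499.6 318.5 r 9.0 xyz [ 0.4696 -0.3815  0.048 ] dep z 0.048
funnel body px 442.9 266.2 r 14.6 xyz [ 0.5798 -0.264   0.008 ] dep z 0.03
stem px 450.4 265.6 r 2.1 xyz [ 0.5797 -0.2651  0.078 ] dep z 0.076
cap px 188.3 293.4 r 6.6 xyz [0.5092 0.2689 0.105 ] dep z 0.16
   as long px 188.3 293.4 r 6.6 xyz [0.5108 0.2578 0.16  ] dep z 0.16
cap px 158.3 284.5 r 6.5 xyz [0.525  0.3314 0.105 ] dep z 0.101
   as long px 158.3 284.5 r 6.5 xyz [0.5259 0.3175 0.16  ] dep z 0.101
cap px 123.5 276.1 r 6.5 xyz [0.5395 0.4048 0.105 ] dep z 0.104
   as long px 123.5 276.1 r 6.5 xyz [0.5398 0.3877 0.16  ] dep z 0.104
rack [[106.4000015258789, 288.1000061035156], [113.9000015258789, 256.20001220703125], [220.89999389648438, 281.29998779296875], [213.39999389648438, 313.20001220703125]] ctr [0.5246 0.3284] [(np.float64(0.069), np.float64(-11.5)), (np.float64(0.233), np.float64(-101.1)), (np.float64(0.067), np.float64(168.4)), (np.float64(0.233), np.float64(79.2))]
basket [[241.6999969482422, 322.6000061035156], [252.60000610351562, 225.0], [360.0, 236.89999389648438], [349.20001220703125, 334.6000061035156]] ctr [0.5432 0.0438] [(np.float64(0.204), np.float64(-4.6)), (np.float64(0.225), np.float64(-94.8)), (np.float64(0.203), np.float64(175.0)), (np.float64(0.223), np.float64(85.2))]
```

```bash
cat > d.py <<'E'
# print tool-frame slide (mm) to a world target and spin to align tool x with a yaw
import sys; from h import *
s=manip.sense(); R=np.array(s["tcp_rot"]); p=np.array(s["eef_pos"]); t=np.array([float(a) for a in sys.argv[1:4]])
yaw=np.degrees(np.arctan2(R[1,0],R[0,0]))
print("t",round(s["t"],2),"p",p.round(4),"slide",(R.T@(t-p)*1000).round(1),"xyaw",yaw.round(2),"w",round(s["width"],4),"gf",round(s["gripper_force"],1))
E
python3 -m handwheel '[{"slide":[0,0,0],"spin":7.4},{"slide":[0,0,0],"spin":7.4},{"slide":[0,0,0],"spin":7.4},{"slide":[0,0,0],"spin":7.3},{"slide":[24.6,-36.8,0],"spin":0},{"slide":[24.6,-36.8,0],"spin":0},{"slide":[24.6,-36.8,0],"spin":0},{"slide":[24.6,-36.8,0],"spin":0},{"slide":[24.6,-36.8,0],"spin":0},{"slide":[24.6,-36.8,0],"spin":0},{"slide":[24.6,-36.8,0],"spin":0},{"slide":[24.6,-36.8,0],"spin":0}]' 0 20; python3 d.py 0.472 -0.268 0.023
```

```text
t: 1.3
eef_pos: [0.4724, -0.2662, 0.2393]
tcp_rot: [[0.997, -0.083, -0.0], [-0.083, -0.997, 0.0], [-0.0, -0.0, -1.0]]
force: [-0.7, 0.7, 0.5]
width: 0.0875
gripper_force: 0.0
t 1.3 p [ 0.4724 -0.2662  0.2393] slide [-1.000e-01  1.900e+00  2.163e+02] xyaw -4.76 w 0.0875 gf 0.0
```

```bash
python3 -m handwheel '[{"slide":[0,2,40]},{"slide":[0,0,45]},{"slide":[0,0,45]},{"slide":[0,0,40]},{"slide":[0,0,30]},{"slide":[0,0,15]},{"slide":[0,0,0]},{"slide":[0,0,0]}]'; python3 d.py 0.472 -0.268 0.023
python3 -m handwheel '[{"slide":[0,0,0]},{"slide":[0,0,0]},{"slide":[0,0,0]},{"slide":[0,0,0]},{"slide":[0,0,0]},{"slide":[0,0,0]}]' 1 20; python3 d.py 0.474 0 0.14
```

```text
t 1.3 p [ 0.4724 -0.2662  0.2393] slide [-1.000e-01  1.900e+00  2.163e+02] xyaw -4.76 w 0.0875 gf 0.0
t 1.3 p [ 0.4724 -0.2662  0.2393] slide [ -20.5 -265.4   99.3] xyaw -4.76 w 0.0875 gf 0.0schema error: expected keys slide, spin
schema error: expected keys slide, spin
```

```bash
python3 -m handwheel '[{"slide":[0,2,40],"spin":0},{"slide":[0,0,45],"spin":0},{"slide":[0,0,45],"spin":0},{"slide":[0,0,40],"spin":0},{"slide":[0,0,30],"spin":0},{"slide":[0,0,15],"spin":0},{"slide":[0,0,0],"spin":0},{"slide":[0,0,0],"spin":0}]'; python3 d.py 0.472 -0.268 0.023
python3 -m handwheel '[{"slide":[0,0,0],"spin":0},{"slide":[0,0,0],"spin":0},{"slide":[0,0,0],"spin":0},{"slide":[0,0,0],"spin":0},{"slide":[0,0,0],"spin":0},{"slide":[0,0,0],"spin":0}]' 1 20; python3 d.py 0.474 0 0.14
```

```text
t: 2.1
eef_pos: [0.4721, -0.2703, 0.026]
tcp_rot: [[0.997, -0.083, 0.001], [-0.083, -0.997, -0.001], [0.001, 0.001, -1.0]]
force: [-0.0, -1.0, 1.2]
width: 0.0881
gripper_force: 0.0
t 2.1 p [ 0.4721 -0.2703  0.026 ] slide [-0.3 -2.3  3. ] xyaw -4.76 w 0.0881 gf 0.0
t: 2.7
eef_pos: [0.4715, -0.2699, 0.0247]
tcp_rot: [[0.997, -0.083, 0.0], [-0.083, -0.997, 0.0], [0.0, -0.0, -1.0]]
force: [0.1, -0.1, 0.1]
width: 0.0435
gripper_force: 0.0
t 2.7 p [ 0.4715 -0.2699  0.0247] slide [ -19.9 -269.2 -115.3] xyaw -4.76 w 0.0435 gf 0.0
```

```bash
python3 -m handwheel '[{"slide":[0,0,0],"spin":0},{"slide":[0,0,0],"spin":0},{"slide":[0,0,0],"spin":0},{"slide":[0,0,0],"spin":0},{"slide":[0,0,0],"spin":0},{"slide":[0,0,-20],"spin":0},{"slide":[0,0,-35],"spin":0},{"slide":[0,0,-40],"spin":0},{"slide":[0,0,-20],"spin":0},{"slide":[0,0,0],"spin":0}]'; python3 d.py 0.474 0 0.14
```

```text
t: 3.7
eef_pos: [0.473, -0.2709, 0.1438]
tcp_rot: [[0.997, -0.083, 0.006], [-0.083, -0.997, -0.004], [0.006, 0.003, -1.0]]
force: [0.3, 0.7, -0.2]
width: 0.031
gripper_force: 20.0
t 3.7 p [ 0.473  -0.2709  0.1438] slide [ -21.5 -270.1    2.7] xyaw -4.76 w 0.031 gf 20.0
```

```bash
python3 -m handwheel '[{"slide":[-2,-25,0],"spin":0},{"slide":[-3,-42,0],"spin":0},{"slide":[-4,-42,0],"spin":0},{"slide":[-4,-42,0],"spin":0},{"slide":[-4,-42,0],"spin":0},{"slide":[-3,-42,0],"spin":0},{"slide":[-2,-25,0],"spin":0},{"slide":[0,-8,0],"spin":0},{"slide":[0,0,0],"spin":0},{"slide":[0,0,20],"spin":0},{"slide":[0,0,35],"spin":0},{"slide":[0,0,20],"spin":0}]'; python3 d.py 0.474 0 0.031
```

```text
t: 4.9
eef_pos: [0.4707, -0.0026, 0.0615]
tcp_rot: [[0.996, -0.085, -0.003], [-0.085, -0.996, -0.0], [-0.003, 0.001, -1.0]]
force: [0.0, 0.1, -1.3]
width: 0.0309
gripper_force: 20.0
t 4.9 p [ 0.4707 -0.0026  0.0615] slide [ 3.2 -2.9 30.5] xyaw -4.86 w 0.0309 gf 20.0
```

```bash
python3 -m handwheel '[{"slide":[3,-2,15],"spin":0},{"slide":[0,0,10],"spin":0},{"slide":[0,0,4],"spin":0},{"slide":[0,0,0],"spin":0},{"slide":[0,0,0],"spin":0}]'; python3 -m handwheel '[{"slide":[0,0,0],"spin":0},{"slide":[0,0,0],"spin":0},{"slide":[0,0,0],"spin":0},{"slide":[0,0,0],"spin":0},{"slide":[0,0,0],"spin":0},{"slide":[0,0,-20],"spin":0},{"slide":[0,0,-40],"spin":0},{"slide":[0,0,-40],"spin":0},{"slide":[0,0,-10],"spin":0},{"slide":[0,0,0],"spin":0}]' 0.4 ; python3 d.py 0.4696 -0.3815 0.14
```

```text
t: 5.4
eef_pos: [0.4754, 0.0003, 0.0365]
tcp_rot: [[0.997, -0.083, 0.001], [-0.083, -0.997, -0.0], [0.001, 0.0, -1.0]]
force: [1.2, -0.3, -0.2]
width: 0.0315
gripper_force: 20.0
t: 6.4
eef_pos: [0.4761, 0.0007, 0.1479]
tcp_rot: [[0.997, -0.083, 0.004], [-0.083, -0.997, -0.0], [0.004, -0.0, -1.0]]
force: [0.1, 0.5, 0.1]
width: 0.0527
gripper_force: 0.0
t 6.4 p [0.4761 0.0007 0.1479] slide [ 25.2 381.4   8. ] xyaw -4.76 w 0.0527 gf 0.0
```

```bash
python3 -m handwheel '[{"slide":[2,30,0],"spin":0},{"slide":[3,45,0],"spin":0},{"slide":[3,45,0],"spin":0},{"slide":[3,45,0],"spin":0},{"slide":[3,45,0],"spin":0},{"slide":[3,45,0],"spin":0},{"slide":[3,45,0],"spin":0},{"slide":[3,45,0],"spin":0},{"slide":[2,30,0],"spin":0},{"slide":[0,6,0],"spin":0},{"slide":[0,0,30],"spin":0},{"slide":[0,0,30],"spin":0}]' 0 20; python3 d.py 0.4696 -0.3815 0.027
```

```text
t: 7.6
eef_pos: [0.4682, -0.3805, 0.084]
tcp_rot: [[0.997, -0.083, 0.0], [-0.083, -0.997, 0.001], [0.0, -0.001, -1.0]]
force: [0.5, -0.5, -0.8]
width: 0.0879
gripper_force: 0.0
t 7.6 p [ 0.4682 -0.3805  0.084 ] slide [ 1.4  0.9 57. ] xyaw -4.77 w 0.0879 gf 0.0
```

```bash
python3 -m handwheel '[{"slide":[1,1,25],"spin":0},{"slide":[0,0,20],"spin":0},{"slide":[0,0,12],"spin":0},{"slide":[0,0,0],"spin":0},{"slide":[0,0,0],"spin":0}]'; python3 -m handwheel '[{"slide":[0,0,0],"spin":0},{"slide":[0,0,0],"spin":0},{"slide":[0,0,0],"spin":0},{"slide":[0,0,0],"spin":0},{"slide":[0,0,0],"spin":0},{"slide":[0,0,0],"spin":0},{"slide":[0,0,0],"spin":0},{"slide":[0,0,0],"spin":0},{"slide":[0,0,0],"spin":0},{"slide":[0,0,0],"spin":0},{"slide":[0,0,0],"spin":0}]' 1 20;  python3 -m handwheel '[{"slide":[0,0,-20],"spin":0},{"slide":[0,0,-35],"spin":0},{"slide":[0,0,-40],"spin":0},{"slide":[0,0,-20],"spin":0},{"slide":[0,0,0],"spin":0}]';python3 d.py 0.6006 -0.011 0.15
```

```text
t: 8.1
eef_pos: [0.4693, -0.3817, 0.0289]
tcp_rot: [[0.997, -0.083, 0.0], [-0.083, -0.997, 0.0], [0.0, -0.0, -1.0]]
force: [0.3, 0.3, 1.0]
width: 0.0876
gripper_force: 0.0
t: 9.2
eef_pos: [0.4692, -0.3821, 0.0286]
tcp_rot: [[0.997, -0.083, -0.0], [-0.083, -0.997, -0.0], [-0.0, 0.0, -1.0]]
force: [0.5, -0.6, 0.1]
width: 0.037
gripper_force: 20.0
t: 9.7
eef_pos: [0.4705, -0.3833, 0.1482]
tcp_rot: [[0.997, -0.083, 0.006], [-0.083, -0.997, -0.005], [0.006, 0.005, -1.0]]
force: [-0.5, 0.1, -0.7]
width: 0.0366
gripper_force: 20.0
t 9.7 p [ 0.4705 -0.3833  0.1482] slide [  98.8 -381.8   -2.9] xyaw -4.76 w 0.0366 gf 20.0
```

```bash
python3 -m handwheel '[{"slide":[6,-24,0],"spin":0},{"slide":[11,-42,0],"spin":0},{"slide":[11,-42,0],"spin":0},{"slide":[11,-42,0],"spin":0},{"slide":[11,-42,0],"spin":0},{"slide":[11,-42,0],"spin":0},{"slide":[11,-42,0],"spin":0},{"slide":[11,-42,0],"spin":0},{"slide":[9,-38,0],"spin":0},{"slide":[6,-24,0],"spin":0},{"slide":[0,-2,0],"spin":0},{"slide":[0,0,0],"spin":0}]'; python3 d.py 0.6006 -0.011 0.035
python3 -m handwheel '[{"slide":[0,0,30],"spin":0},{"slide":[0,0,35],"spin":0},{"slide":[0,0,25],"spin":0},{"slide":[0,0,10],"spin":0},{"slide":[0,0,0],"spin":0}]'; python3 d.py 0.6006 -0.011 0.035
```

```text
t: 10.9
eef_pos: [0.5979, -0.0092, 0.1416]
tcp_rot: [[0.997, -0.082, -0.003], [-0.082, -0.997, -0.0], [-0.003, 0.001, -1.0]]
force: [-0.6, -0.5, -1.1]
width: 0.0366
gripper_force: 20.0
t 10.9 p [ 0.5979 -0.0092  0.1416] slide [  3.2   1.5 106.6] xyaw -4.68 w 0.0366 gf 20.0
t: 11.4
eef_pos: [0.597, -0.0107, 0.0414]
tcp_rot: [[0.996, -0.084, -0.004], [-0.084, -0.996, 0.0], [-0.004, 0.0, -1.0]]
force: [-0.3, 0.3, -1.0]
width: 0.0366
gripper_force: 20.0
t 11.4 p [ 0.597  -0.0107  0.0414] slide [3.6 0.  6.4] xyaw -4.85 w 0.0366 gf 20.0
```

```bash
python3 -m handwheel '[{"slide":[3,0,5],"spin":0},{"slide":[0,0,0],"spin":0},{"slide":[0,0,0],"spin":0}]'; python3 -m handwheel '[{"slide":[0,0,0],"spin":0},{"slide":[0,0,0],"spin":0},{"slide":[0,0,0],"spin":0},{"slide":[0,0,0],"spin":0},{"slide":[0,0,0],"spin":0},{"slide":[0,0,-20],"spin":0},{"slide":[0,0,-40],"spin":0},{"slide":[0,0,-40],"spin":0},{"slide":[0,0,-10],"spin":0},{"slide":[0,0,0],"spin":0}]' 0.35 ; python3 d.py 0.5797 -0.2645 0.14
```

```text
t: 11.7
eef_pos: [0.6024, -0.01, 0.04]
tcp_rot: [[0.997, -0.083, 0.002], [-0.083, -0.997, -0.0], [0.002, -0.0, -1.0]]
force: [0.3, -0.0, -0.5]
width: 0.0368
gripper_force: 20.0
t: 12.7
eef_pos: [0.6027, -0.0098, 0.1513]
tcp_rot: [[0.997, -0.083, 0.005], [-0.083, -0.997, -0.0], [0.005, -0.0, -1.0]]
force: [0.4, 0.5, -0.5]
width: 0.057
gripper_force: 0.0
t 12.7 p [ 0.6027 -0.0098  0.1513] slide [ -1.8 255.7  11.3] xyaw -4.76 w 0.057 gf 0.0
```

```bash
python3 -m handwheel '[{"slide":[0,25,0],"spin":0},{"slide":[0,44,0],"spin":0},{"slide":[0,44,0],"spin":0},{"slide":[0,44,0],"spin":0},{"slide":[0,44,0],"spin":0},{"slide":[-1,30,0],"spin":0},{"slide":[-1,18,0],"spin":0},{"slide":[0,7,0],"spin":0},{"slide":[0,0,0],"spin":0}]'; python3 d.py 0.5797 -0.2645 0.06
python3 -m handwheel '[{"slide":[0,0,30],"spin":0},{"slide":[0,0,35],"spin":0},{"slide":[0,0,18],"spin":0},{"slide":[0,0,5],"spin":0},{"slide":[0,0,0],"spin":0}]'; python3 d.py 0.5797 -0.2645 0.06
```

```text
t: 13.6
eef_pos: [0.578, -0.2646, 0.1474]
tcp_rot: [[0.997, -0.083, -0.002], [-0.083, -0.997, 0.001], [-0.002, -0.001, -1.0]]
force: [0.0, -0.5, 0.4]
width: 0.0571
gripper_force: 0.0
t 13.6 p [ 0.578  -0.2646  0.1474] slide [ 1.8 -0.1 87.4] xyaw -4.79 w 0.0571 gf 0.0
t: 14.1
eef_pos: [0.5783, -0.2631, 0.06]
tcp_rot: [[0.997, -0.081, -0.001], [-0.081, -0.997, 0.001], [-0.001, -0.001, -1.0]]
force: [-0.6, -0.2, 0.6]
width: 0.0575
gripper_force: 0.0
t 14.1 p [ 0.5783 -0.2631  0.06  ] slide [ 1.5  1.3 -0. ] xyaw -4.66 w 0.0575 gf 0.0
```

```bash
python3 -m handwheel '[{"slide":[1,1,0],"spin":0},{"slide":[0,0,0],"spin":0},{"slide":[0,0,0],"spin":0},{"slide":[0,0,0],"spin":0},{"slide":[0,0,0],"spin":0},{"slide":[0,0,0],"spin":0},{"slide":[0,0,0],"spin":0},{"slide":[0,0,0],"spin":0},{"slide":[0,0,0],"spin":0},{"slide":[0,0,0],"spin":0},{"slide":[0,0,0],"spin":0},{"slide":[0,0,0],"spin":0}]' 1 20; python3 d.py 0.538 -0.018 0.17;  python3 -m handwheel '[{"slide":[0,0,-20],"spin":0},{"slide":[0,0,-35],"spin":0},{"slide":[0,0,-40],"spin":0},{"slide":[0,0,-30],"spin":0},{"slide":[0,0,-5],"spin":0},{"slide":[0,0,0],"spin":0}]';python3 d.py 0.538 -0.018 0.18
python3 - <<'E'
from h import *
a,_=grab("scene","scene1"); b,_=grab("top","top1")
cv2.imwrite("pics/f1.png",np.hstack([a[130:330,150:550],b[200:400,250:550]])[:,:,::-1])
E
```

```text
t: 15.3
eef_pos: [0.5792, -0.2658, 0.0607]
tcp_rot: [[0.997, -0.083, -0.0], [-0.083, -0.997, -0.0], [-0.0, 0.0, -1.0]]
force: [0.6, 0.1, 0.7]
width: 0.0114
gripper_force: 20.0
t 15.3 p [ 0.5792 -0.2658  0.0607] slide [ -61.6 -243.5 -109.4] xyaw -4.76 w 0.0114 gf 20.0
t: 15.9
eef_pos: [0.5796, -0.266, 0.1915]
tcp_rot: [[0.997, -0.083, 0.002], [-0.083, -0.997, -0.001], [0.002, 0.001, -1.0]]
force: [-0.9, -0.3, -1.4]
width: 0.0114
gripper_force: 20.0
t 15.9 p [ 0.5796 -0.266   0.1915] slide [ -62.1 -243.7   11.2] xyaw -4.76 w 0.0114 gf 20.0
```

View pics/f1.png

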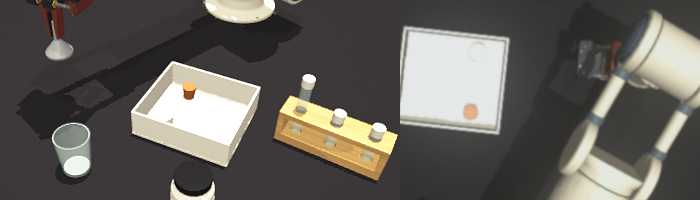

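The stopper (crop 189,91) and the jar (right crop 478,50) stand upright in the basket, and the funnel hangs straight in the gripper at (60,50).

```bash
python3 -m handwheel '[{"slide":[-6,-22,0],"spin":0},{"slide":[-10,-40,0],"spin":0},{"slide":[-10,-40,0],"spin":0},{"slide":[-10,-40,0],"spin":0},{"slide":[-10,-40,0],"spin":0},{"slide":[-9,-35,0],"spin":0},{"slide":[-6,-20,0],"spin":0},{"slide":[-1,-7,0],"spin":0},{"slide":[0,0,0],"spin":0},{"slide":[0,0,25],"spin":0},{"slide":[0,0,30],"spin":0},{"slide":[0,0,15],"spin":0}]'; python3 d.py 0.538 -0.018 0.068
```

```text
t: 17.2
eef_pos: [0.5365, -0.0188, 0.1169]
tcp_rot: [[0.996, -0.085, -0.005], [-0.085, -0.996, -0.0], [-0.005, 0.0, -1.0]]
force: [-0.2, 0.4, -0.4]
width: 0.011
gripper_force: 20.0
t 17.2 p [ 0.5365 -0.0188  0.1169] slide [ 1.7 -1.  48.9] xyaw -4.86 w 0.011 gf 20.0
```

```bash
python3 -m handwheel '[{"slide":[1,0,20],"spin":0},{"slide":[0,0,15],"spin":0},{"slide":[0,0,8],"spin":0},{"slide":[0,0,3],"spin":0},{"slide":[0,0,0],"spin":0},{"slide":[0,0,0],"spin":0}]'; python3 -m handwheel '[{"slide":[0,0,0],"spin":0},{"slide":[0,0,0],"spin":0},{"slide":[0,0,0],"spin":0},{"slide":[0,0,0],"spin":0},{"slide":[0,0,0],"spin":0},{"slide":[0,0,-20],"spin":0},{"slide":[0,0,-40],"spin":0},{"slide":[0,0,-50],"spin":0},{"slide":[0,0,-40],"spin":0},{"slide":[0,0,0],"spin":0}]' 0.6 ; python3 d.py 0.5108 0.2578 0.107
```

```text
t: 17.8
eef_pos: [0.5392, -0.0177, 0.0757]
tcp_rot: [[0.997, -0.083, 0.002], [-0.083, -0.997, -0.0], [0.002, 0.0, -1.0]]
force: [0.0, 0.1, -0.2]
width: 0.0113
gripper_force: 20.0
t: 18.8
eef_pos: [0.5408, -0.0178, 0.2325]
tcp_rot: [[0.996, -0.083, 0.012], [-0.083, -0.997, -0.001], [0.012, 0.0, -1.0]]
force: [0.1, 0.7, 0.6]
width: 0.0354
gripper_force: 0.0
t 18.8 p [ 0.5408 -0.0178  0.2325] slide [ -54.2 -272.2  124.8] xyaw -4.76 w 0.0354 gf 0.0
```

```bash
python3 -m handwheel '[{"slide":[0,0,0],"spin":-8.2},{"slide":[0,0,0],"spin":-8.2},{"slide":[0,0,0],"spin":-8.2},{"slide":[0,0,0],"spin":-8.2},{"slide":[0,0,0],"spin":-8.2},{"slide":[0,0,0],"spin":-8.2},{"slide":[0,0,0],"spin":-8.2},{"slide":[0,0,0],"spin":-8.2},{"slide":[0,0,0],"spin":-8.2},{"slide":[0,0,0],"spin":-8.2},{"slide":[0,0,0],"spin":-8},{"slide":[0,0,0],"spin":0}]' 0.4; python3 d.py 0.5108 0.2578 0.2325
```

```text
t: 20.0
eef_pos: [0.5384, -0.0176, 0.2235]
tcp_rot: [[0.082, 0.997, -0.002], [0.997, -0.082, 0.0], [0.0, -0.002, -1.0]]
force: [0.2, 0.0, 0.2]
width: 0.0524
gripper_force: 0.0
t 20.0 p [ 0.5384 -0.0176  0.2235] slide [272.2 -50.   -8.9] xyaw 85.31 w 0.0524 gf 0.0
```

```bash
python3 -m handwheel '[{"slide":[24,-4,0],"spin":0},{"slide":[42,-8,0],"spin":0},{"slide":[42,-8,0],"spin":0},{"slide":[42,-8,0],"spin":0},{"slide":[42,-8,0],"spin":0},{"slide":[42,-7,0],"spin":0},{"slide":[26,-5,0],"spin":0},{"slide":[12,-2,0],"spin":0},{"slide":[0,0,0],"spin":0},{"slide":[0,0,0],"spin":0}]'; python3 d.py 0.5108 0.2578 0.108
python3 - <<'E'
from h import *
a,_=grab("scene","scene2"); b,_=grab("top","top2")
cv2.imwrite("pics/f2.png",np.hstack([a[130:330,250:600],b[200:400,150:400]])[:,:,::-1])
E
```

```text
t: 21.0
eef_pos: [0.5116, 0.2567, 0.2243]
tcp_rot: [[0.085, 0.996, -0.0], [0.996, -0.085, -0.001], [-0.001, -0.0, -1.0]]
force: [-0.3, -0.3, -0.5]
width: 0.053
gripper_force: 0.0
t 21.0 p [0.5116 0.2567 0.2243] slide [  1.1  -0.9 116.3] xyaw 85.14 w 0.053 gf 0.0
```

View pics/f2.png

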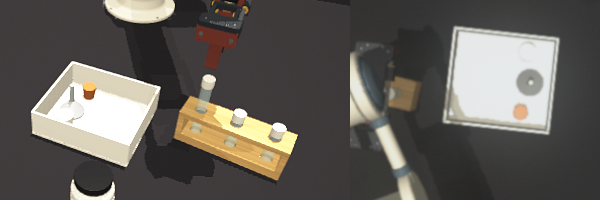

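The funnel (right crop 530,82), the stopper (520,112) and the jar (527,50) are all in the basket. The gripper is above the long tube at (207,80) in the left crop.

```bash
python3 -m handwheel '[{"slide":[1,-1,30],"spin":0},{"slide":[0,0,40],"spin":0},{"slide":[0,0,30],"spin":0},{"slide":[0,0,12],"spin":0},{"slide":[0,0,2],"spin":0},{"slide":[0,0,0],"spin":0},{"slide":[0,0,0],"spin":0}]'; python3 d.py 0.5108 0.2578 0.107
```

```text
t: 21.8
eef_pos: [0.5116, 0.2589, 0.1131]
tcp_rot: [[0.083, 0.997, 0.003], [0.997, -0.083, 0.001], [0.002, 0.003, -1.0]]
force: [0.1, -0.3, 0.7]
width: 0.0527
gripper_force: 0.0
t 21.8 p [0.5116 0.2589 0.1131] slide [-1.2 -0.7  6.1] xyaw 85.21 w 0.0527 gf 0.0
```

```bash
python3 -m handwheel '[{"slide":[-1,-1,5],"spin":0},{"slide":[0,0,0],"spin":0},{"slide":[0,0,0],"spin":0},{"slide":[0,0,0],"spin":0},{"slide":[0,0,0],"spin":0},{"slide":[0,0,0],"spin":0},{"slide":[0,0,0],"spin":0},{"slide":[0,0,0],"spin":0},{"slide":[0,0,0],"spin":0},{"slide":[0,0,0],"spin":0}]' 1 20;  python3 d.py 0.5108 0.2578 0.107; python3 -m handwheel '[{"slide":[0,0,-20],"spin":0},{"slide":[0,0,-30],"spin":0},{"slide":[0,0,-30],"spin":0},{"slide":[0,0,-20],"spin":0},{"slide":[0,0,0],"spin":0},{"slide":[0,0,0],"spin":0}]'; python3 d.py 0.5525 0.1586 0.18
```

```text
t: 22.8
eef_pos: [0.5095, 0.2579, 0.1058]
tcp_rot: [[0.083, 0.997, 0.0], [0.997, -0.083, 0.0], [0.0, 0.0, -1.0]]
force: [0.6, -0.3, 2.1]
width: 0.0236
gripper_force: 20.0
t 22.8 p [0.5095 0.2579 0.1058] slide [ 0.1  1.3 -1.2] xyaw 85.24 w 0.0236 gf 20.0
t: 23.4
eef_pos: [0.5094, 0.2578, 0.2048]
tcp_rot: [[0.083, 0.997, -0.0], [0.997, -0.083, -0.0], [-0.0, -0.0, -1.0]]
force: [-0.5, 0.5, -0.9]
width: 0.0235
gripper_force: 20.0
t 23.4 p [0.5094 0.2578 0.2048] slide [-95.2  51.2  24.8] xyaw 85.24 w 0.0235 gf 20.0
```

```bash
python3 d.py 0.5546 0.1835 0.141; python3 -m handwheel '[{"slide":[-20,12,0],"spin":0},{"slide":[-30,20,0],"spin":0},{"slide":[-15,12,0],"spin":0},{"slide":[-5,4,0],"spin":0},{"slide":[0,0,0],"spin":0},{"slide":[0,0,0],"spin":0},{"slide":[0,0,20],"spin":0},{"slide":[0,0,25],"spin":0},{"slide":[0,0,12],"spin":0},{"slide":[0,0,5],"spin":0},{"slide":[0,0,0],"spin":0}]'; python3 d.py 0.5546 0.1835 0.141
```

```text
t 23.4 p [0.5094 0.2578 0.2048] slide [-70.2  51.3  63.8] xyaw 85.24 w 0.0235 gf 20.0
t: 24.5
eef_pos: [0.5509, 0.1845, 0.1432]
tcp_rot: [[0.082, 0.997, -0.001], [0.997, -0.082, -0.0], [-0.0, -0.001, -1.0]]
force: [-0.0, -0.4, 0.8]
width: 0.0238
gripper_force: 20.0
t 24.5 p [0.5509 0.1845 0.1432] slide [-0.7  3.7  2.2] xyaw 85.28 w 0.0238 gf 20.0
```

```bash
python3 -m handwheel '[{"slide":[0,2,2],"spin":0},{"slide":[-10,0,0],"spin":0},{"slide":[-9,0,0],"spin":0},{"slide":[-10,0,0],"spin":0},{"slide":[-10,0,0],"spin":0},{"slide":[-10,0,2],"spin":0},{"slide":[-9,0,3],"spin":0},{"slide":[-9,0,4],"spin":0},{"slide":[-8,0,5],"spin":0},{"slide":[0,0,0],"spin":0},{"slide":[0,0,0],"spin":0}]' 1 5; python3 d.py 0.5484 0.1093 0.127
python3 - <<'E'
from h import *
a,_=grab("scene","scene3"); cv2.imwrite("pics/f3.png",cv2.resize(a[100:320,270:560],None,fx=2,fy=2)[:,:,::-1])
E
```

```text
t: 25.6
eef_pos: [0.547, 0.1091, 0.1273]
tcp_rot: [[0.083, 0.997, -0.001], [0.997, -0.083, 0.0], [0.0, -0.001, -1.0]]
force: [-0.3, 0.5, 0.1]
width: 0.0246
gripper_force: 5.0
t 25.6 p [0.547  0.1091 0.1273] slide [0.3 1.3 0.3] xyaw 85.22 w 0.0246 gf 5.0
```

View pics/f3.png

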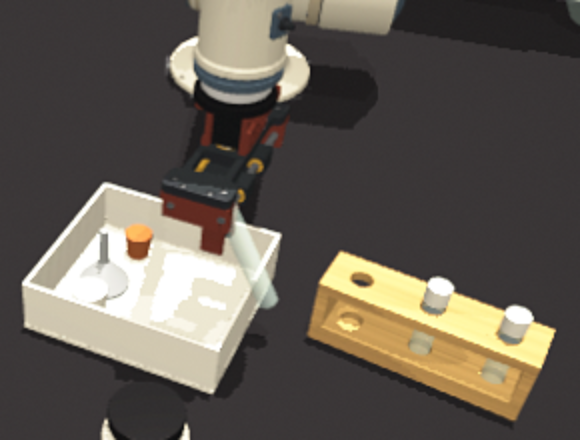

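The tube has pivoted about 45° over the basket wall, with its foot at (268,300). The grip still holds, so I'll continue along the arc.

```bash
python3 -m handwheel '[{"slide":[-7,0,6],"spin":0},{"slide":[-7,0,7],"spin":0},{"slide":[-5,0,8],"spin":0},{"slide":[-5,0,9],"spin":0},{"slide":[-2,0,7],"spin":0},{"slide":[-2,0,7],"spin":0},{"slide":[0,0,0],"spin":0},{"slide":[0,0,0],"spin":0}]'; python3 -m handwheel '[{"slide":[0,0,0],"spin":0},{"slide":[0,0,0],"spin":0},{"slide":[0,0,0],"spin":0},{"slide":[0,0,0],"spin":0}]' 1 60; python3 d.py 0.543 0.044 0.21
python3 - <<'E'
from h import *
a,_=grab("scene","scene4"); cv2.imwrite("pics/f4.png",cv2.resize(a[100:320,270:560],None,fx=2,fy=2)[:,:,::-1])
E
```

```text
t: 26.45
eef_pos: [0.5448, 0.0814, 0.0834]
tcp_rot: [[0.083, 0.997, -0.0], [0.997, -0.083, 0.0], [0.0, -0.0, -1.0]]
force: [-0.2, 0.6, -0.3]
width: 0.0245
gripper_force: 5.0
t: 26.85
eef_pos: [0.545, 0.0813, 0.0839]
tcp_rot: [[0.083, 0.997, 0.0], [0.997, -0.083, 0.0], [0.0, 0.0, -1.0]]
force: [0.0, -1.1, -1.2]
width: 0.0229
gripper_force: 60.0
t 26.85 p [0.545  0.0813 0.0839] slide [ -37.3    1.1 -126.1] xyaw 85.25 w 0.0229 gf 60.0
```

View pics/f4.png

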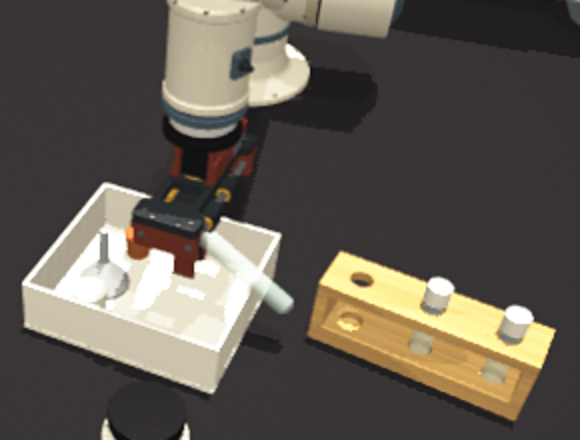

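The tube is nearly level, its foot at (285,303) resting on the wall. I'll lift it and centre its middle, which is about 19 mm towards the foot from the grip.

```bash
python3 -m handwheel '[{"slide":[0,0,-10],"spin":0},{"slide":[0,0,-20],"spin":0},{"slide":[0,0,-25],"spin":0},{"slide":[-5,0,-25],"spin":0},{"slide":[-12,0,-20],"spin":0},{"slide":[-15,0,-15],"spin":0},{"slide":[-14,0,-8],"spin":0},{"slide":[-8,0,-2],"spin":0},{"slide":[-2,0,0],"spin":0},{"slide":[0,0,0],"spin":0},{"slide":[0,0,0],"spin":0},{"slide":[0,0,0],"spin":0}]'; python3 d.py 0.543 0.025 0.205
python3 - <<'E'
from h import *
a,_=grab("scene","scene5"); b,D=grab("top","top5")
for v in range(255,320,8): print(v,[int(x) for x in np.round(1000*np.array([atdepth("top",u,v,D[v,u])[2] for u in range(230,330,10)]))])
cv2.imwrite("pics/f5.png",np.hstack([cv2.resize(a[60:320,250:570],None,fx=1.25,fy=1.25),cv2.resize(b[200:400,170:400],None,fx=1.625,fy=1.625)])[:,:,::-1])
E
```

```text
t: 28.1
eef_pos: [0.54, 0.0258, 0.2078]
tcp_rot: [[0.082, 0.997, -0.001], [0.997, -0.082, 0.0], [0.0, -0.001, -1.0]]
force: [-0.2, 0.3, -0.9]
width: 0.0224
gripper_force: 60.0
t 28.1 p [0.54   0.0258 0.2078] slide [-0.6  3.1  2.8] xyaw 85.27 w 0.0224 gf 60.0
255 [3, 2, 0, 561, 572, 567, 565, 565, 563, 562]
263 [-3, 2, 67, 579, 579, 574, 575, 574, 576, 573]
271 [4, 4, 186, 585, 583, 581, 578, 580, 578, 578]
279 [-2, -5, 185, 583, 586, 582, 583, 584, 583, 581]
287 [1, 2, 42, 588, 584, 581, 583, 581, 582, 585]
295 [3, 0, 22, 584, 581, 578, 580, 581, 579, 579]
303 [-2, 3, -1, 579, 579, 571, 574, 572, 573, 573]
311 [-1, -4, 5, 570, 565, 560, 563, 563, 565, 564]
319 [-1, 6, 21, 542, 541, 6, 312, 313, 314, 289]
```

View pics/f5.png

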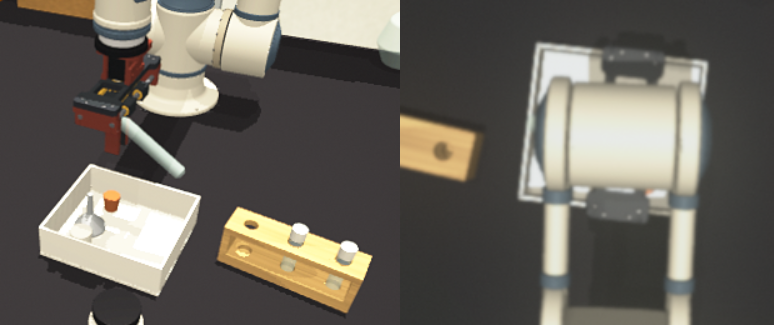

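The tube is held clear, its foot at (180,170), and the three items stand in the basket. The tube sags a little, so I'll measure its tilt and drift.

```bash
cat > tilt.py <<'E'
from h import *
s=manip.sense(); g=np.array(s["eef_pos"]); a,D=manip.snapshot("scene")
v,u=np.mgrid[0:480,0:640]; P=np.array([atdepth("scene",x,y,D[y,x]) for y in range(130,260) for x in range(320,430)])
e=np.array([.083,.9965]); w=P[:,:2]-g[:2]; l=w@e; c=w@np.array([.9965,-.083])
m=(abs(c)<.02)&(l>.035)&(l<.12)&(P[:,2]>.13)
k=np.polyfit(l[m],P[m,2],1); print(s["t"],m.sum(),"foot l",l[m].max().round(3),"tilt deg",np.degrees(np.arctan(k[0])).round(1),"lateral",np.polyfit(l[m],c[m],1).round(3))
E
python3 tilt.py; python3 -m handwheel '[{"slide":[0,0,0],"spin":0},{"slide":[0,0,0],"spin":0},{"slide":[0,0,0],"spin":0},{"slide":[0,0,0],"spin":0},{"slide":[0,0,0],"spin":0},{"slide":[0,0,0],"spin":0},{"slide":[0,0,0],"spin":0},{"slide":[0,0,0],"spin":0},{"slide":[0,0,0],"spin":0},{"slide":[0,0,0],"spin":0}]' >/dev/null; python3 tilt.py
```

```text
Traceback (most recent call last):
  File "tilt.py", line 3, in <module>
    v,u=np.mgrid[0:480,0:640]; P=np.array([atdepth("scene",x,y,D[y,x]) for y in range(130,260) for x in range(320,430)])
                                           ~~~~~~~^^^^^^^^^^^^^^^^^^^^
  File "h.py", line 12, in atdepth
    p,d=ray(n,u,v); return p+d*dep
        ~~~^^^^^^^
  File "h.py", line 6, in ray
    K,k1,p,R=cam(n); d=np.array([(u-K[0,2])/K[0,0],(v-K[1,2])/K[1,1]]); s=d.copy()
             ~~~^^^
  File "h.py", line 4, in cam
    c=manip.camera_info(n); return np.array(c["intrinsics"]),c["k1"],np.array(c["position"]),np.array(c["orientation"])
ValueError: time passes only in moves, steps and waits
Traceback (most recent call last):
  File "tilt.py", line 3, in <module>
    v,u=np.mgrid[0:480,0:640]; P=np.array([atdepth("scene",x,y,D[y,x]) for y in range(130,260) for x in range(320,430)])
                                           ~~~~~~~^^^^^^^^^^^^^^^^^^^^
  File "h.py", line 12, in atdepth
    p,d=ray(n,u,v); return p+d*dep
        ~~~^^^^^^^
  File "h.py", line 6, in ray
    K,k1,p,R=cam(n); d=np.array([(u-K[0,2])/K[0,0],(v-K[1,2])/K[1,1]]); s=d.copy()
             ~~~^^^
  File "h.py", line 4, in cam
    c=manip.camera_info(n); return np.array(c["intrinsics"]),c["k1"],np.array(c["position"]),np.array(c["orientation"])
ValueError: time passes only in moves, steps and waits
```

Too many camera_info calls; I'll cache the result.

```bash
sed -i '1a import functools' h.py; sed -i 's/^def cam/@functools.cache\ndef cam/' h.py
python3 tilt.py; python3 -m handwheel '[{"slide":[0,0,0],"spin":0},{"slide":[0,0,0],"spin":0},{"slide":[0,0,0],"spin":0},{"slide":[0,0,0],"spin":0},{"slide":[0,0,0],"spin":0},{"slide":[0,0,0],"spin":0},{"slide":[0,0,0],"spin":0},{"slide":[0,0,0],"spin":0},{"slide":[0,0,0],"spin":0},{"slide":[0,0,0],"spin":0}]' >/dev/null; python3 tilt.py
```

```text
29.3 537 foot l 0.115 tilt deg -31.7 lateral [-0.003  0.008]
30.35 535 foot l 0.115 tilt deg -31.7 lateral [-0.003  0.008]
```

```bash
cat >> tilt.py <<'E'
for b in np.arange(.02,.125,.01):
    q=(abs(c)<.025)&(l>b)&(l<b+.01)&(P[:,2]>.1)
    if q.sum()>2: print(round(b,2),q.sum(),"z max/med/min",np.percentile(P[q,2],[95,50,5]).round(3),"c",np.percentile(c[q],[5,95]).round(3))
print("grip z",g[2]-.002)
E
python3 tilt.py
```

```text
30.4 535 foot l 0.114 tilt deg -31.9 lateral [-0.004  0.008]
0.02 158 z max/med/min [0.307 0.281 0.227] c [-0.013  0.022]
0.03 123 z max/med/min [0.295 0.238 0.221] c [-0.019  0.022]
0.04 71 z max/med/min [0.233 0.226 0.213] c [-0.001  0.013]
0.05 70 z max/med/min [0.226 0.22  0.207] c [-0.     0.013]
0.06 68 z max/med/min [0.22  0.213 0.2  ] c [-0.     0.013]
0.07 72 z max/med/min [0.214 0.207 0.194] c [-0.002  0.013]
0.08 65 z max/med/min [0.207 0.2   0.189] c [0.    0.013]
0.09 72 z max/med/min [0.201 0.194 0.18 ] c [0.    0.013]
0.1 61 z max/med/min [0.194 0.188 0.177] c [-0.002  0.013]
0.11 22 z max/med/min [0.19  0.185 0.178] c [-0.    0.01]
grip z 0.20666128972776568
```

The tilt is 32° and the tube has crept up between the fingers, so this grip won't pass. I'll lay it on the free bench where the small items stood and regrasp it at the middle.

```bash
python3 -m handwheel '[{"slide":[-15,0,0],"spin":0},{"slide":[-28,0,0],"spin":0},{"slide":[-35,0,0],"spin":0},{"slide":[-35,0,0],"spin":0},{"slide":[-35,0,0],"spin":0},{"slide":[-35,0,0],"spin":0},{"slide":[-35,0,0],"spin":0},{"slide":[-35,0,0],"spin":0},{"slide":[-28,0,0],"spin":0},{"slide":[-20,0,0],"spin":0},{"slide":[-5,0,0],"spin":0},{"slide":[0,0,0],"spin":0}]'; python3 -m handwheel '[{"slide":[0,0,20],"spin":0},{"slide":[0,0,30],"spin":0},{"slide":[0,0,30],"spin":0},{"slide":[0,0,30],"spin":0},{"slide":[0,0,20],"spin":0},{"slide":[0,0,10],"spin":0},{"slide":[0,0,10],"spin":0},{"slide":[0,0,0],"spin":0}]';python3 -m handwheel '[{"slide":[0,0,0],"spin":0},{"slide":[0,0,8],"spin":0},{"slide":[0,0,8],"spin":0},{"slide":[0,0,8],"spin":0},{"slide":[0,0,5],"spin":0},{"slide":[0,0,0],"spin":0}]' 1 4
python3 - <<'E'
from h import *
a,_=grab("scene","scene6"); cv2.imwrite("pics/f6.png",cv2.resize(a[60:260,80:340],None,fx=2.5,fy=2.5)[:,:,::-1])
E
```

```text
t: 31.65
eef_pos: [0.5143, -0.2804, 0.2084]
tcp_rot: [[0.085, 0.996, -0.0], [0.996, -0.085, 0.0], [0.0, -0.0, -1.0]]
force: [0.3, -0.3, -0.2]
width: 0.0223
gripper_force: 60.0
t: 32.45
eef_pos: [0.5147, -0.2789, 0.058]
tcp_rot: [[0.082, 0.997, -0.001], [0.997, -0.082, 0.001], [0.001, -0.001, -1.0]]
force: [-0.6, -0.1, -1.3]
width: 0.0226
gripper_force: 60.0
t: 33.05
eef_pos: [0.5142, -0.279, 0.0281]
tcp_rot: [[0.083, 0.997, -0.002], [0.997, -0.083, 0.001], [0.001, -0.002, -1.0]]
force: [-0.1, 0.6, 0.6]
width: 0.0245
gripper_force: 4.0
```

View pics/f6.png

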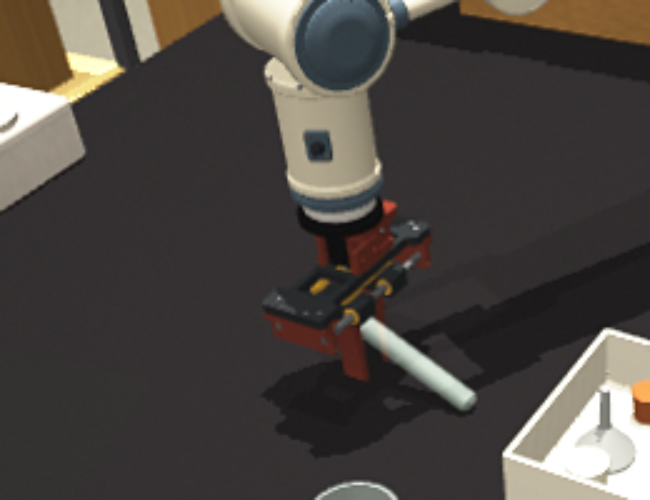

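The tube's foot rests on the bench at (470,402) and the cap sits high between the fingers. I'll release it, then raise and look.

```bash
python3 -m handwheel '[{"slide":[0,0,5],"spin":0},{"slide":[0,0,0],"spin":0}]'; python3 -m handwheel '[{"slide":[0,0,0],"spin":0},{"slide":[0,0,0],"spin":0},{"slide":[0,0,0],"spin":0},{"slide":[0,0,0],"spin":0},{"slide":[0,0,0],"spin":0},{"slide":[0,0,0],"spin":0},{"slide":[0,0,0],"spin":0},{"slide":[0,0,0],"spin":0},{"slide":[0,0,0],"spin":0},{"slide":[0,0,0],"spin":0}]' 0.55 4
cat > bt.py <<'E'
from h import *
g=np.array(manip.sense()["eef_pos"]); a,D=manip.snapshot("scene")
P=np.array([atdepth("scene",x,y,D[y,x]) for y in range(140,260) for x in range(180,290)])
e=np.array([.083,.9965]); w=P[:,:2]-g[:2]; l=w@e; c=w@np.array([.9965,-.083])
for b in np.arange(-.06,.14,.01):
    q=(abs(c)<.05)&(l>b)&(l<b+.01)&(P[:,2]>.007)
    if q.sum()>2: print(round(b,2),q.sum(),"z",np.percentile(P[q,2],[95,50]).round(3),"c",np.percentile(c[q],[5,50,95]).round(3))
cv2.imwrite("pics/f7.png",cv2.resize(a[60:260,80:340],None,fx=2.5,fy=2.5)[:,:,::-1])
E
python3 bt.py
```

```text
t: 33.3
eef_pos: [0.5147, -0.2794, 0.0241]
tcp_rot: [[0.083, 0.997, -0.0], [0.997, -0.083, 0.0], [0.0, -0.0, -1.0]]
force: [0.4, 0.4, -0.7]
width: 0.0243
gripper_force: 4.0
t: 34.3
eef_pos: [0.5148, -0.2795, 0.0246]
tcp_rot: [[0.083, 0.997, -0.0], [0.997, -0.083, -0.0], [-0.0, -0.0, -1.0]]
force: [-0.4, 0.3, -0.2]
width: 0.0393
gripper_force: 0.0
-0.04 8 z [0.187 0.102] c [0.011 0.016 0.021]
-0.03 53 z [0.189 0.132] c [0.007 0.029 0.045]
-0.02 209 z [0.194 0.131] c [-0.017  0.026  0.042]
-0.01 256 z [0.209 0.086] c [-0.019  0.02   0.041]
0.0 401 z [0.21  0.064] c [-0.025  0.022  0.04 ]
0.01 412 z [0.213 0.133] c [-0.037  0.018  0.043]
0.02 541 z [0.211 0.136] c [-0.035  0.011  0.046]
0.03 243 z [0.211 0.169] c [-0.035  0.008  0.043]
0.04 30 z [0.023 0.02 ] c [-0.002  0.01   0.014]
0.05 31 z [0.023 0.02 ] c [0.001 0.009 0.014]
0.06 31 z [0.024 0.019] c [0.    0.01  0.015]
0.07 33 z [0.023 0.02 ] c [0.    0.01  0.014]
0.08 34 z [0.023 0.018] c [-0.001  0.01   0.014]
0.09 32 z [0.024 0.019] c [-0.001  0.01   0.014]
0.1 32 z [0.023 0.02 ] c [-0.001  0.009  0.014]
0.11 35 z [0.022 0.015] c [-0.002  0.006  0.012]
```

View pics/f7.png

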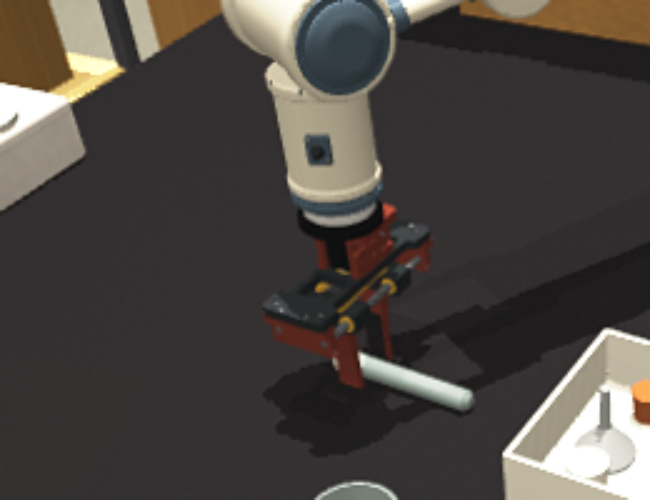

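The tube lies flat on the bench, parallel to the tool's x axis, from the fingers to its foot at (470,402). Its middle is about 43 mm along +x, so I'll slide there and grip firmly.

```bash
python3 -m handwheel '[{"slide":[10,2,0],"spin":0},{"slide":[18,0,0],"spin":0},{"slide":[12,0,0],"spin":0},{"slide":[2,0,3],"spin":0},{"slide":[0,0,0],"spin":0}]'; python3 -m handwheel '[{"slide":[0,0,0],"spin":0},{"slide":[0,0,0],"spin":0},{"slide":[0,0,0],"spin":0},{"slide":[0,0,0],"spin":0},{"slide":[0,0,0],"spin":0},{"slide":[0,0,0],"spin":0},{"slide":[0,0,0],"spin":0},{"slide":[0,0,0],"spin":0}]' 1 35; python3 -m handwheel '[{"slide":[0,0,-10],"spin":0},{"slide":[0,0,-20],"spin":0},{"slide":[0,0,-35],"spin":0},{"slide":[0,0,-40],"spin":0},{"slide":[0,0,-40],"spin":0},{"slide":[0,0,-30],"spin":0},{"slide":[0,0,-8],"spin":0},{"slide":[0,0,0],"spin":0}]'; python3 d.py 0.543 0.044 0.205
```

```text
t: 34.85
eef_pos: [0.5202, -0.2368, 0.0212]
tcp_rot: [[0.081, 0.997, -0.001], [0.997, -0.081, 0.0], [0.0, -0.001, -1.0]]
force: [0.0, -0.4, -0.4]
width: 0.0395
gripper_force: 0.0
t: 35.65
eef_pos: [0.5203, -0.2379, 0.0217]
tcp_rot: [[0.083, 0.997, 0.0], [0.997, -0.083, -0.0], [-0.0, 0.0, -1.0]]
force: [1.1, -0.6, -0.2]
width: 0.0209
gripper_force: 35.0
t: 36.45
eef_pos: [0.5208, -0.238, 0.2061]
tcp_rot: [[0.083, 0.997, 0.003], [0.997, -0.083, -0.001], [-0.001, 0.003, -1.0]]
force: [0.0, -0.2, -1.7]
width: 0.0211
gripper_force: 35.0
t 36.45 p [ 0.5208 -0.238   0.2061] slide [282.8  -1.3   0.8] xyaw 85.25 w 0.0211 gf 35.0
```

```bash
python3 -m handwheel '[{"slide":[15,0,0],"spin":0},{"slide":[28,0,0],"spin":0},{"slide":[35,0,0],"spin":0},{"slide":[35,0,0],"spin":0},{"slide":[35,0,0],"spin":0},{"slide":[35,0,0],"spin":0},{"slide":[35,0,0],"spin":0},{"slide":[30,0,0],"spin":0},{"slide":[20,0,0],"spin":0},{"slide":[12,-1,0],"spin":0},{"slide":[3,0,0],"spin":0},{"slide":[0,0,0],"spin":0}]'; python3 -m handwheel '[{"slide":[0,0,0],"spin":0},{"slide":[0,0,0],"spin":0},{"slide":[0,0,0],"spin":0},{"slide":[0,0,0],"spin":0},{"slide":[0,0,0],"spin":0},{"slide":[0,0,0],"spin":0},{"slide":[0,0,0],"spin":0},{"slide":[0,0,0],"spin":0}]'
python3 tilt.py; python3 - <<'E'
from h import *
a,_=grab("scene","scene8"); cv2.imwrite("pics/f8.png",cv2.resize(a[60:320,180:560],None,fx=2,fy=2)[:,:,::-1])
E
```

```text
t: 37.65
eef_pos: [0.5424, 0.0444, 0.2036]
tcp_rot: [[0.082, 0.997, -0.002], [0.997, -0.082, -0.0], [-0.0, -0.002, -1.0]]
force: [0.1, -0.5, -1.3]
width: 0.021
gripper_force: 35.0
t: 38.45
eef_pos: [0.5428, 0.0443, 0.2046]
tcp_rot: [[0.083, 0.997, -0.0], [0.997, -0.083, -0.0], [-0.0, -0.0, -1.0]]
force: [0.2, 0.1, 0.6]
width: 0.0208
gripper_force: 35.0
38.45 243 foot l 0.077 tilt deg -3.5 lateral [-0.058  0.01 ]
0.02 177 z max/med/min [0.311 0.287 0.194] c [-0.016  0.022]
0.03 118 z max/med/min [0.292 0.275 0.192] c [-0.023  0.022]
0.04 52 z max/med/min [0.206 0.201 0.192] c [-0.     0.012]
0.05 59 z max/med/min [0.206 0.201 0.188] c [-0.001  0.012]
0.06 55 z max/med/min [0.205 0.201 0.19 ] c [-0.001  0.012]
0.07 48 z max/med/min [0.205 0.199 0.189] c [-0.003  0.011]
grip z 0.202612301499779
```

View pics/f8.png

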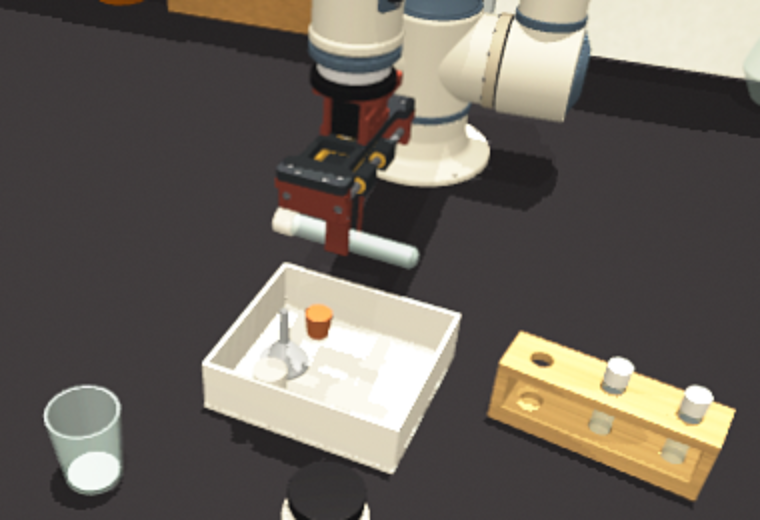

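The tube is held level at its middle above the basket, from the cap at (287,222) to the foot at (412,257). All three items stand in the basket, and the short tubes, beaker and reagent jar are undisturbed.

```bash
python3 -c "
from rig import manip
print(manip.finish_job())"
```

```text
the job is handed in; nothing more can be done
None
```

The job is handed in, though no verdict came back: the stopper, jar and funnel stand in the basket and the long tube is held within a few degrees of level, about 20 cm above its centre, after I had to lay it on the bench and regrip it because the first hold tilted 32°.

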